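# Lay out the loading bench of a blood analyser

### The arm

A 6-joint arm with a two-finger parallel gripper is mounted at the origin on the work surface. World frame = base frame: x ahead of the robot, y to its left, z up, the work surface at z = 0. Lengths are in mm, angles in rad, forces in N, time in s.
With the tool pointing down it reaches from about 350 to 875 mm from the base axis. Payload 4.2 kg.
Tool frame: the origin (TCP) lies midway between the tips of the shut fingers; the grasp point (between the pads) lies 19 mm behind it; z points along the fingers, y is the line along which they close (so a half turn about z gives the same grasp; the last joint's range is limited). The gripper opens to 85 mm and grips with 20 to 120 N. Pads are 22 mm wide; open, the fingers measure 114 mm over their backs; the gripper's body (76 mm by 85 mm) begins 54 mm behind the grasp point. The pads swing forward as they close: fully open they stand 13 mm farther back than shut.
Start: joints at [-0.906, 0.385, 0.008, 0, -1.194, -0.259], TCP at [246.734, -574.214, 231.312] pointing down, gripper open.
Joint ranges: [-3.14, 3.14], [-1.21, 2.06], [-1.07, 1.41], [-3.16, 2.05], [-2.99, -0.16], [-3.1, 3.1]. Speed limits (rad/s): [2.79, 2.79, 3.14, 3.14, 3.14, 3.14].

### API

Orientations are given as a unit quaternion [x, y, z, w].
In Python, from bench import * gives the robot as it stands.
- The arm moves only by the tool drive_tool, never from a script. Its argument "plan" is a list that holds one entry, the list of rows, each a list of 5 numbers: the closure, from -1 (fully open) to 1 (shut), then the shift along the world's x, y, z in mm, then the turn about the world's z in degrees. A call has 1 to 20 rows; each row shifts and turns the commanded pose from where the row before left it; what a row does not reach is not made up. A row lasts 1/12 s, in which the tool goes at most 41.7 mm and 7.16 degrees, less where a joint would pass 70% of its speed; a pose out of reach is approached as far as the arm can. A call is refused whole if a number of a shift passes 41.7 or a number of a turn 7.16, either way. A call with a gripper value outside its range is refused whole. The fingers move at their own pace and stop on an object; the grip force is fixed at half the most. Time passes only in rows, so rows that do not move let the fingers close. It gives the time, the measured TCP pose, the force, the opening and the grip force at its end, in the units of the state.
- read_state(): the state, without advancing time (a new reading comes with each control period).
- get_image(name): name is "scene" or "top"; returns (picture, depth): 384x512x3 uint8, red, green, blue; 384x512 float32, mm along the optical axis (not along the pixel's ray), 0 where there is no reading.
- camera_model(name): a dict with "fx", "fy", "cx", "cy" (pixels), "R" (3x3) and "t" (3): a world point X has camera coordinates R X + t. Camera axes: x right, y down, z forward; pixel columns grow to the right and rows downward; lengths in mm; the calibration is good to about 2 mm. A picture is of the moment at which its call begins. camera_model takes no time and is no camera call.
- job_done(): hands the job in; it is judged then, once.
The state is a dict: "clock": time; "joints": joint angles; "joint_vel": joint speeds; "joint_efforts": joint torques, N m; "position": TCP position; "ee_rot": TCP orientation; "contact_force": force on the tool from outside, world axes, zero at the start; "wrist_torque": the same for the moment, N m; "gripper_width": finger opening in mm; "grasp_force": force on a finger pad.
Only numpy, scipy, OpenCV 4.12 (cv2) and the standard library are available. Lean on these libraries where they do the work, as an engineer would, in place of code of your own. Each camera call takes 0.05 s, during which the arm holds its last target. There are 200 camera calls.

### The job

Lay out the bench for the next run: in the middle of the round black mat build a neat, centred stack, widest base first - the flat tip box, the cardboard carton lengthwise along it, and the round jar on top. Stand the brown glass bottle behind the middle of the tube rack (the side away from the robot), a finger's breadth (about 20 mm) clear of it, and stand the twin-capped reagent cartridge on the bottle's left as the robot sees it, in one row with it behind the rack, its long side parallel to the rack and its end a finger's breadth from the bottle. Keep everything upright, never tipped over, and leave the mouse, the wash bottle and the timer where they are.

Things in the scene. Friction and masses are not known exactly. Their poses are not given: they have to be found in the camera images.
- rack: White tube rack, fixed, with two rows of six capped sample tubes; 60 deep (x) x 180 long (y), 80 high over the caps. Origin: centre of its underside, on the bench. x axis points to its back, away from the robot; y axis along its length, to the left as the robot sees it; turned at most 15 degrees from the world axes. Stands on the left or right part of the bench.
- mat: Round black rubber mat, fixed to the bench, 160 diameter, 3 thick. Origin: centre of its underside, on the bench. It lies on the other side of the bench from the rack.
- tip_box: Flat plastic box of pipette tips, grey base and white lid with a black clasp in the middle of each long side, 64 wide (x) x 110 long (y) x 40 high, flat top, 0.25 kg. Loose. Origin: centre of its underside; z up.
- carton: Brown cardboard carton of cuvettes with a pale paper band across its middle, 46 wide (x) x 74 long (y) x 45 high, flat top, 0.15 kg. Loose. Origin: centre of its underside; z up.
- jar: Small round jar, white with a flat aluminium cap, 40 diameter, 45 high, 0.12 kg. Loose. Origin: centre of its underside; z up.
- bottle: Brown glass reagent bottle with paper label and black cap. Body 50 diameter up to 54 high, shoulder to 64, cap 30 diameter, 80 high in all, 0.22 kg. Loose, standing upright. Origin: centre of its underside; z up.
- cartridge: White reagent cartridge, 30 wide (x) x 60 long (y) x 50 high, with two black caps of 20 diameter side by side on top (62 high over them), 0.12 kg. Loose, standing upright. Origin: centre of its underside; z up.
- mouse: Bystander: black computer mouse, 105 x 60 x 33 high, loose. Leave it alone. Origin: centre of its underside.
- wash_bottle: Bystander: white squeeze bottle, 56 diameter, 100 high to its red cap, with a bent red spout to about 128 high. Loose. Leave it alone. Origin: centre of its underside.
- timer: Bystander: square grey lab timer, 60 x 60 x 18 high, loose. Leave it alone. Origin: centre of its underside.
Mind the look-alikes: they are no part of the job. Several things have the shape of the mat; the one meant has the colours described above.

How it is judged:
By the outcome, as a careful person would: the job done as asked, in the order asked, and still so for the second after the job is handed in, with the robot touching nothing.
It also fails if it takes over 128 s, if anything falls off the work surface, if the arm or the gripper's body presses on something with over 40 N, if the wrist force passes 120 N, or if a joint passes its speed limit or range.

## Working session

There is one attempt and no reset: what is moved stays moved. The work goes in short steps, Python scripts to look and compute and a tool call to move; the robot and the scene stay as the last step left them, time stands still between calls to the robot, and variables do not carry over. Pictures are saved under pics/ and viewed, at most 14 in all, crops included, and the job is handed in when it is done.

Besides the shell and the picture viewer there is one more tool, called after "Request:" as name(argument=value, ...), one argument or row to a line, values as JSON. drive_tool: Moves the arm, as the interface text tells. Its arguments: {"type":"object","properties":{"plan":{"type":"array"}},"required":["plan"]}

```bash
mkdir -p pics; ls
cat > h.py <<'E'
from bench import *
import numpy as np, cv2
def cloud(name):
    im,d=get_image(name); c=camera_model(name)
    v,u=np.mgrid[:384,:512]
    P=np.stack([(u-c['cx'])/c['fx']*d,(v-c['cy'])/c['fy']*d,d],-1)
    W=(P-np.array(c['t']))@np.array(c['R'])
    W[d==0]=np.nan
    return im,W
E
python3 - <<'E'
from h import *
for n in ("top","scene"):
    im,W=cloud(n); np.savez(n+'0.npz',im=im,W=W)
    cv2.imwrite(f'pics/{n}0.png',cv2.resize(im[:,:,::-1],(800,600)))
    c=camera_model(n);print(n,-np.array(c['R']).T@np.array(c['t']),c['fx'])
s=read_state();print(s['clock'],s['position'],s['ee_rot'],s['gripper_width'])
E
```

```text
pics
top [ 331.7156468   -99.31548254 1275.29861243] 434.7136726510167
scene [1307.62379528 -959.06021261  928.02947701] 495.52449574849925
0.1 [ 246.50505228 -573.7394302   230.30393114] [-2.01433367e-01  9.79501688e-01  9.84776579e-04 -2.66425757e-04] 85.36105692349179
```

View pics/top0.png

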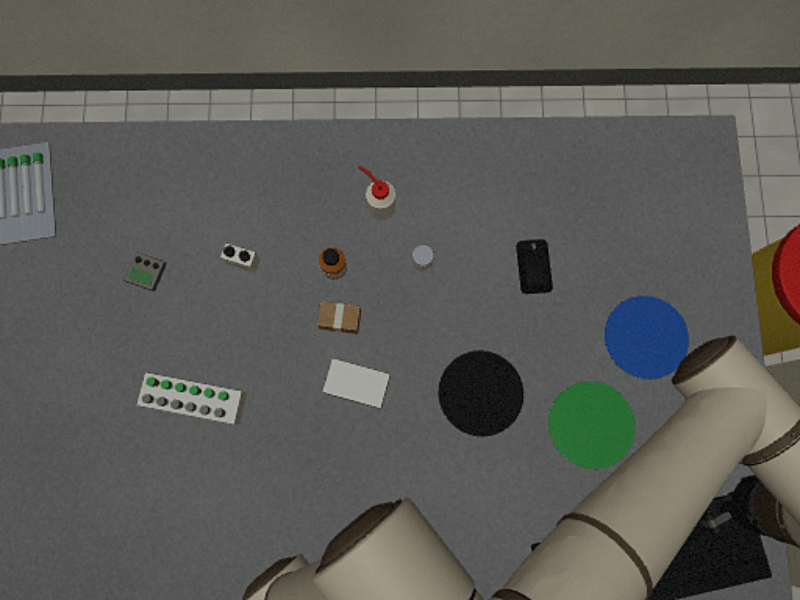

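View pics/scene0.png

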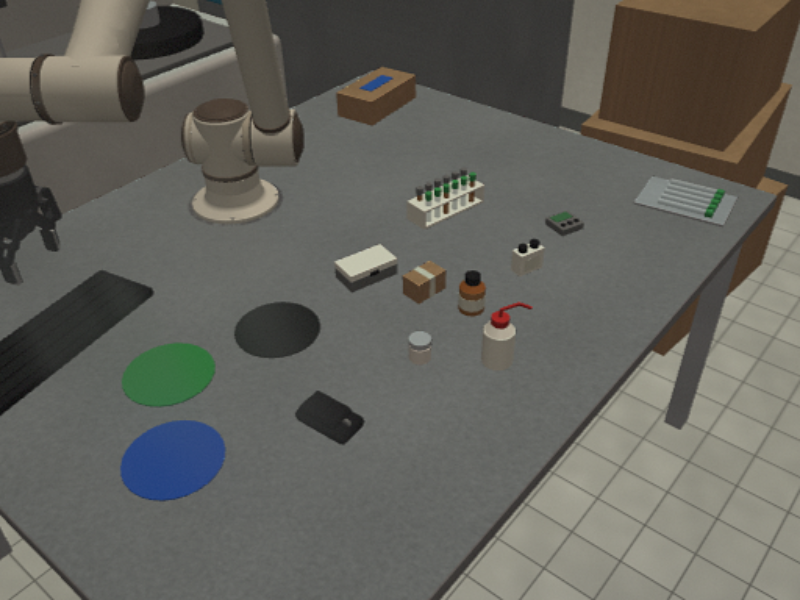

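The top view (800x600) shows the rack at (189,398), black mat (481,393), tip box (356,383), carton (339,317), jar (423,257), bottle (332,260) and cartridge (238,256). The bystanders are the timer (145,271), wash bottle (380,195) and mouse (534,266). The scene view agrees with this.

```bash
cat >> h.py <<'E'
def rect(im,W,c,r,z0,z1,mask=None):
    u,v=c[0]*.64,c[1]*.64
    vv,uu=np.mgrid[:384,:512]
    m=(abs(uu-u)<r)&(abs(vv-v)<r)&(W[...,2]>z0)&(W[...,2]<z1)
    if mask is not None:m&=mask
    p=W[m]; (x,y),(w,h),a=cv2.minAreaRect(p[:,:2].astype(np.float32))
    if w<h: a+=90; w,h=h,w   # a: direction of long side from world x
    a=(a+90)%180-90
    return f"n{len(p)} rect({x:.1f},{y:.1f}) {w:.0f}x{h:.0f} long@{a:.1f} mean{p.mean(0).round(1)} medz{np.median(p[:,2]):.1f}"
E
python3 - <<'E'
from h import *
f=np.load('top0.npz');im,W=f['im'],f['W']
dark=im.max(-1)<35
for n,c,r,a,b,m in [('rack',(189,398),38,40,100,None),('mat',(481,393),32,-8,12,dark),('tip',(356,383),26,34,46,None),('carton',(339,317),18,38,52,None),('jar',(423,257),12,38,52,None),('bottle',(332,260),16,72,90,None),('bottlebody',(332,260),16,15,90,None),('cart',(238,256),16,43,56,None),('cartcaps',(238,256),16,57,70,None),('timer',(145,271),18,12,25,None),('wash',(380,195),30,60,140,None),('mouse',(534,266),22,10,40,None),('table',(420,480),10,-20,20,None)]:
    print(n,rect(im,W,c,r,a,b,m))
cv2.imwrite('pics/crop.png',cv2.resize(im[140:290,70:350,::-1],(784,420),interpolation=2))
E
```

```text
rack n1383 rect(412.4,267.9) 181x60 long@78.4 mean[411.3 263.7  56.3] medz49.3
mat n2280 rect(418.0,-262.5) 155x154 long@89.0 mean[ 417.4 -261.9    2.4] medz2.4
tip n864 rect(436.3,-31.8) 110x64 long@73.8 mean[435.9 -31.9  39.3] medz39.2
carton n411 rect(559.7,0.5) 75x47 long@82.0 mean[5.593e+02 1.000e-01 4.450e+01] medz44.4
jar n141 rect(673.3,-156.9) 39x38 long@40.1 mean[ 673.1 -157.    44.2] medz44.0
bottle n88 rect(664.1,12.5) 28x28 long@-65.0 mean[663.8  12.5  78.8] medz79.0
bottlebody n273 rect(663.4,13.0) 49x48 long@23.7 mean[657.7  10.5  59.3] medz58.0
cart n132 rect(677.0,188.8) 61x30 long@72.0 mean[674.1 187.   49.4] medz49.2
cartcaps n74 rect(677.1,188.8) 50x19 long@70.8 mean[676.5 188.5  61.6] medz61.4
timer n389 rect(656.5,374.6) 62x60 long@69.6 mean[655.9 373.5  18. ] medz18.1
wash n316 rect(786.8,-70.4) 72x55 long@73.2 mean[780.3 -77.1  87.9] medz81.2
mouse n676 rect(657.4,-371.2) 106x60 long@3.7 mean[ 653.6 -368.7   26.8] medz29.1
table n398 rect(260.1,-145.7) 54x53 long@89.0 mean[ 260.2 -145.6   -0.7] medz-0.6
```

View pics/crop.png

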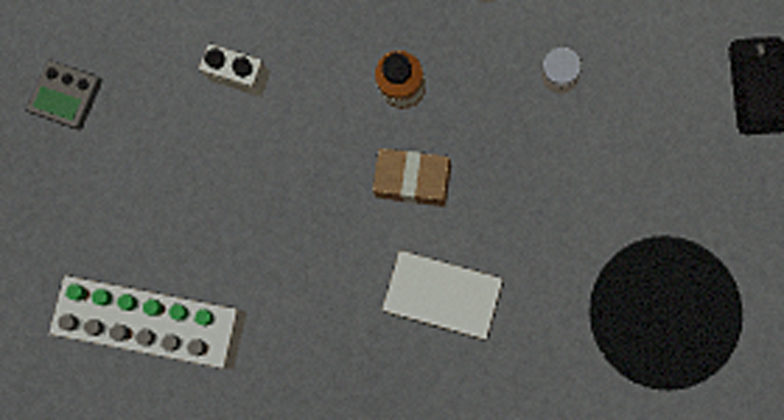

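The footprints match the given sizes and the heights agree. I'll start with the tip box.

Request:
drive_tool(
  plan=[
    [[-1, 10.5, 30.1, -5, 2.8], [-1, 10.5, 30.1, -5, 2.8], [-1, 10.5, 30.1, -5, 2.8], [-1, 10.5, 30.1, -5, 2.8], [-1, 10.5, 30.1, -5, 2.8], [-1, 10.5, 30.1, -5, 2.8], [-1, 10.5, 30.1, -5, 2.8], [-1, 10.5, 30.1, -5, 2.8], [-1, 10.5, 30.1, -5, 2.8], [-1, 10.5, 30.1, -5, 2.8], [-1, 10.5, 30.1, -5, 2.8], [-1, 10.5, 30.1, -5, 2.8], [-1, 10.5, 30.1, -5, 2.8], [-1, 10.5, 30.1, -5, 2.8], [-1, 10.5, 30.1, -5, 2.8], [-1, 10.5, 30.1, -5, 2.8], [-1, 10.5, 30.1, -5, 2.8], [-1, 10.5, 30.1, -5, 2.8], [-1, 0, 0, 0, 0], [-1, 0, 0, 0, 0]],
  ],
)

```text
clock: 1.77
position: [435.7, -31.2, 140.8]
ee_rot: [-0.6, 0.8, 0.0, -0.001]
contact_force: [0.0, 0.7, -0.0]
gripper_width: 85.1
grasp_force: 0.0
```

Request:
drive_tool(
  plan=[
    [[-1, 0.6, 0.6, -30, 0.2], [-1, 0, 0, -30, 0], [-1, 0, 0, -30, 0], [-1, 0, 0, -30, 0], [-1, 0, 0, -10, 0], [-1, 0, 0, -8, 0], [-1, 0, 0, 0, 0], [1, 0, 0, 0, 0], [1, 0, 0, 0, 0], [1, 0, 0, 0, 0], [1, 0, 0, 0, 0], [1, 0, 0, 0, 0], [1, 0, 0, 0, 0], [1, 0, 0, 0, 0], [1, 0, 0, 0, 0], [1, 0, 0, 0, 0], [1, 0, 0, 0, 0], [1, 0, 0, 0, 0], [1, 0, 0, 0, 0]],
  ],
)

```text
clock: 3.35
position: [437.2, -31.7, 4.6]
ee_rot: [-0.601, 0.799, -0.001, 0.001]
contact_force: [-0.6, -0.7, 6.8]
gripper_width: 63.2
grasp_force: 67.9
```

Request:
drive_tool(
  plan=[
    [[1, 0, 0, 10, 0], [1, 0, 0, 20, 0], [1, 0, 0, 20, 0], [1, -2.3, -20, 0, 0], [1, -2.3, -30, 0, 0], [1, -2.3, -30, 0, 0], [1, -2.3, -30, 0, 0], [1, -2.3, -30, 0, 0], [1, -2.3, -30, 0, 0], [1, -2.3, -30, 0, 0], [1, -2.5, -20.4, 0, 0], [1, 0, -10, 0, 0], [1, 0, 0, 0, 0], [1, 0, 0, 0, 0]],
  ],
)

```text
clock: 4.52
position: [417.2, -262.1, 53.0]
ee_rot: [-0.6, 0.8, 0.0, -0.0]
contact_force: [-0.8, 0.1, -3.2]
gripper_width: 63.4
grasp_force: 67.1
```

Run:
```python
from h import *
im,W=cloud('top'); print(rect(im,W,(481,393),40,75,110),read_state()['position'])
cv2.imwrite('pics/held.png',cv2.resize(im[150:350,200:420,::-1],(660,600),interpolation=2))
im,W=cloud('scene');cv2.imwrite('pics/held2.png',cv2.resize(im[100:300,100:320,::-1],(660,600),interpolation=2))
```

```text
n127 rect(381.9,-250.1) 109x34 long@69.8 mean[ 393.3 -242.5   88.9] medz87.6 [ 417.31321159 -261.57754457   53.08788071]
```

View pics/held2.png

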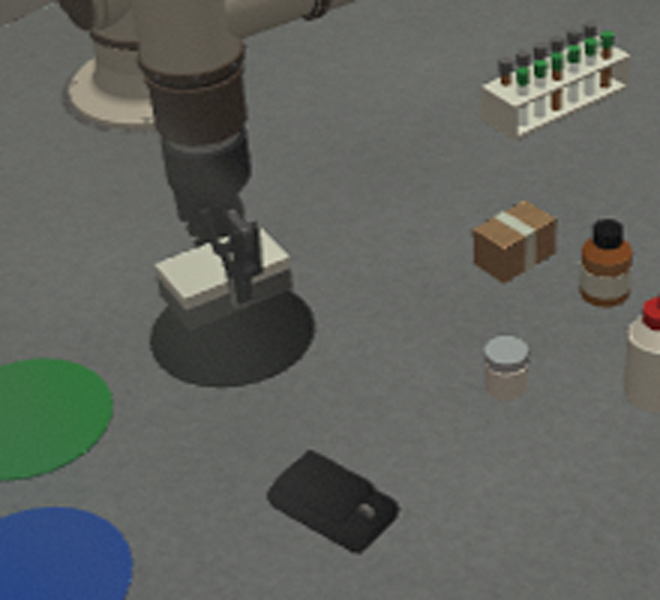

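The box is held level over the mat (crop at 220,270). I'll lower and release it.

Request:
drive_tool(
  plan=[
    [[1, 0, 0, -20, 0], [1, 0, 0, -16, 0], [1, 0, 0, -6, 0], [1, 0, 0, -3, 0], [1, 0, 0, -1.5, 0], [1, 0, 0, 0, 0], [1, 0, 0, 0, 0], [-1, 0, 0, 0, 0], [-1, 0, 0, 0, 0], [-1, 0, 0, 0, 0], [-1, 0, 0, 0, 0], [-1, 0, 0, 0, 0], [-1, 0, 0, 0, 0], [-1, 0, 0, 0, 0], [-1, 0, 0, 10, 0], [-1, 0, 0, 30, 0], [-1, 0, 0, 40, 0], [-1, 0, 0, 40, 0]],
  ],
)

```text
clock: 6.12
position: [416.7, -262.0, 127.5]
ee_rot: [-0.601, 0.799, 0.001, -0.001]
contact_force: [1.5, -0.3, -0.1]
gripper_width: 85.2
grasp_force: 0.0
```

Request:
drive_tool(
  plan=[
    [[-1, 14.2, 26.3, 0, 0.8], [-1, 14.2, 26.3, 0, 0.8], [-1, 14.2, 26.3, 0, 0.8], [-1, 14.2, 26.3, 0, 0.8], [-1, 14.2, 26.3, 0, 0.8], [-1, 14.2, 26.3, 0, 0.8], [-1, 14.2, 26.3, 0, 0.8], [-1, 14.2, 26.3, 0, 0.8], [-1, 14.2, 26.3, 0, 0.8], [-1, 14.2, 26.3, 0, 0.8], [-1, 0, 0, 0, 0], [-1, 0, 0, 0, 0]],
  ],
)

```text
clock: 7.12
position: [560.0, 2.0, 126.4]
ee_rot: [-0.656, 0.755, 0.0, -0.0]
contact_force: [-0.7, 0.0, -0.1]
gripper_width: 85.4
grasp_force: 0.0
```

Run:
```python
from h import *
im,W=cloud('top'); print(rect(im,W,(481,393),40,34,52)); print(rect(im,W,(481,393),40,34,52,im.min(-1)>100))
s=read_state();print(s['position'],s['ee_rot'])
cv2.imwrite('pics/t1.png',im[150:350,200:420,::-1])
```

```text
n898 rect(418.3,-261.9) 111x65 long@73.7 mean[ 417.9 -261.1   42.1] medz42.2
n873 rect(418.4,-261.7) 110x64 long@74.2 mean[ 418.2 -261.1   42.2] medz42.2
[559.3498498    1.09319931 126.34236488] [-6.55350193e-01  7.55324932e-01  3.30144530e-04 -5.12134366e-04]
```

Request:
drive_tool(
  plan=[
    [[-1, 0, 0, -40, 0], [-1, 0, 0, -40, 0], [-1, 0, 0, -25, 0], [-1, 0, 0, -10, 0], [-1, 0, 0, -5, 0], [-1, 0, 0, 0, 0], [1, 0, 0, 0, 0], [1, 0, 0, 0, 0], [1, 0, 0, 0, 0], [1, 0, 0, 0, 0], [1, 0, 0, 0, 0], [1, 0, 0, 0, 0], [1, 0, 0, 0, 0], [1, 0, 0, 0, 0], [1, 0, 0, 0, 0], [1, 0, 0, 0, 0], [1, 0, 0, 0, 0], [1, 0, 0, 20, 0], [1, 0, 0, 30, 0], [1, 0, 0, 30, 0]],
  ],
)

```text
clock: 8.83
position: [558.6, 0.6, 86.9]
ee_rot: [-0.655, 0.756, 0.001, -0.001]
contact_force: [1.1, 0.5, -1.1]
gripper_width: 45.1
grasp_force: 61.6
```

Request:
drive_tool(
  plan=[
    [[1, -14.1, -26.2, 0, -0.8], [1, -14.1, -26.2, 0, -0.8], [1, -14.1, -26.2, 0, -0.8], [1, -14.1, -26.2, 0, -0.8], [1, -14.1, -26.2, 0, -0.8], [1, -14.1, -26.2, 0, -0.8], [1, -14.1, -26.2, 0, -0.8], [1, -14.1, -26.2, 0, -0.8], [1, -14.1, -26.2, 0, -0.8], [1, -14.5, -26.4, 0, -0.8], [1, 0, 0, 0, 0], [1, 0, 0, -15, 0], [1, 0, 0, -12, 0], [1, 0, 0, -6, 0], [1, 0, 0, -2, 0], [1, 0, 0, -1.3, 0], [1, 0, 0, 0, 0], [1, 0, 0, 0, 0], [1, 0, 0, 0, 0]],
  ],
)

```text
clock: 10.42
position: [418.2, -261.2, 51.5]
ee_rot: [-0.601, 0.799, 0.0, -0.0]
contact_force: [-3.6, 0.9, 6.1]
gripper_width: 45.2
grasp_force: 62.2
```

Request:
drive_tool(
  plan=[
    [[-1, 0, 0, 0, 0], [-1, 0, 0, 0, 0], [-1, 0, 0, 0, 0], [-1, 0, 0, 0, 0], [-1, 0, 0, 0, 0], [-1, 0, 0, 0, 0], [-1, 0, 0, 0, 0], [-1, 0, 0, 20, 0], [-1, 0, 0, 40, 0], [-1, 0, 0, 40, 0], [-1, 28, 12, 0, 0], [-1, 28, 12, 0, 0], [-1, 28, 12, 0, 0], [-1, 28, 12, 0, 0], [-1, 28, 12, 0, 0], [-1, 28, 12, 0, 0], [-1, 28, 12, 0, 0], [-1, 28, 12, 0, 0], [-1, 31, 9, 0, 0], [-1, 0, 0, 0, 0]],
  ],
)

```text
clock: 12.08
position: [677.8, -154.5, 148.9]
ee_rot: [-0.602, 0.799, -0.001, 0.001]
contact_force: [0.4, -0.8, -0.2]
gripper_width: 85.2
grasp_force: 0.0
```

Run:
```python
from h import *
im,W=cloud('top'); print(rect(im,W,(481,393),40,80,96)); print(rect(im,W,(481,393),40,34,52,im.min(-1)>100))
print(rect(im,W,(423,257),12,38,52))
s=read_state();print(s['position'],s['ee_rot'])
cv2.imwrite('pics/t2.png',cv2.resize(im[130:330,200:420,::-1],(660,600)))
```

```text
n471 rect(417.9,-261.7) 74x47 long@73.7 mean[ 417.5 -261.2   87.2] medz87.3
n350 rect(418.2,-261.4) 109x63 long@74.0 mean[ 416.  -254.5   42.2] medz42.3
n50 rect(671.9,-166.6) 31x21 long@9.4 mean[ 669.6 -166.7   44.3] medz44.2
[ 675.19087172 -155.18743815  148.79238832] [-6.01458733e-01  7.98903740e-01  3.01509575e-04 -3.41158982e-04]
```

View pics/t2.png

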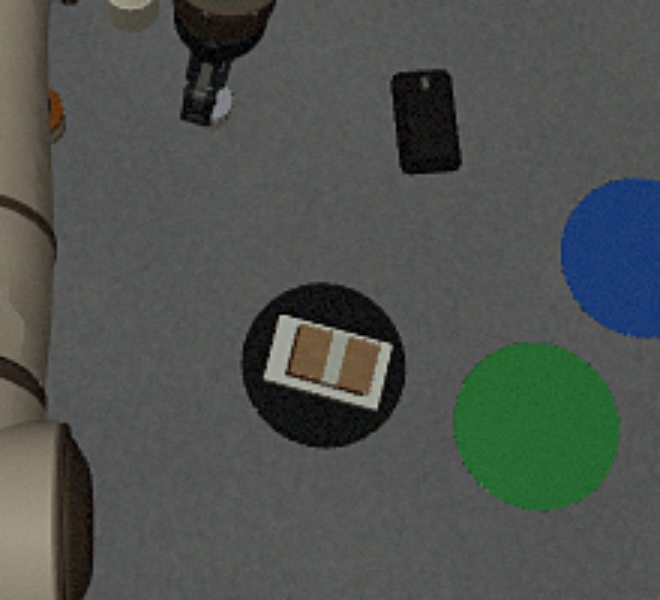

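The carton is centred on the box (crop at 333,358), its long side along the box's. The jar is next.

Request:
drive_tool(
  plan=[
    [[-1, 0, -0.6, -40, 0], [-1, 0, 0, -40, 0], [-1, 0, 0, -40, 0], [-1, 0, 0, -15, 0], [-1, 0, 0, -9, 0], [-1, 0, 0, 0, 0], [1, 0, 0, 0, 0], [1, 0, 0, 0, 0], [1, 0, 0, 0, 0], [1, 0, 0, 0, 0], [1, 0, 0, 0, 0], [1, 0, 0, 0, 0], [1, 0, 0, 0, 0], [1, 0, 0, 0, 0], [1, 0, 0, 0, 0], [1, 0, 0, 0, 0], [1, 0, 0, 0, 0], [1, 0, 0, 40, 0], [1, 0, 0, 40, 0], [1, 0, 0, 40, 0]],
  ],
)

```text
clock: 13.8
position: [672.5, -156.9, 127.0]
ee_rot: [-0.601, 0.799, 0.001, -0.001]
contact_force: [0.8, -0.2, -0.7]
gripper_width: 38.4
grasp_force: 60.6
```

Request:
drive_tool(
  plan=[
    [[1, -25, -10, 0, 0], [1, -25, -10, 0, 0], [1, -25, -10, 0, 0], [1, -25, -10, 0, 0], [1, -25, -10, 0, 0], [1, -25, -10, 0, 0], [1, -25, -10, 0, 0], [1, -25, -10, 0, 0], [1, -25, -10, 0, 0], [1, -20, -10, 0, 0], [1, -10.2, -4.5, 0, 0], [1, 0, 0, 0, 0], [1, 0, 0, -12, 0], [1, 0, 0, -10, 0], [1, 0, 0, -6, 0], [1, 0, 0, -2, 0], [1, 0, 0, -1.2, 0], [1, 0, 0, 0, 0], [1, 0, 0, 0, 0], [1, 0, 0, 0, 0]],
  ],
)

```text
clock: 15.47
position: [418.7, -261.3, 96.8]
ee_rot: [-0.601, 0.799, -0.0, -0.0]
contact_force: [-2.7, 2.6, 8.4]
gripper_width: 38.7
grasp_force: 61.7
```

Run:
```python
from h import *
s=read_state();print(s['position'],s['contact_force'])
im,W=cloud('scene');cv2.imwrite('pics/jar.png',cv2.resize(im[130:260,110:260,::-1],(690,600),interpolation=2))
```

```text
[ 418.7295016  -261.26617691   96.76367794] [-2.65625004  2.59856752  8.36427454]
```

View pics/jar.png

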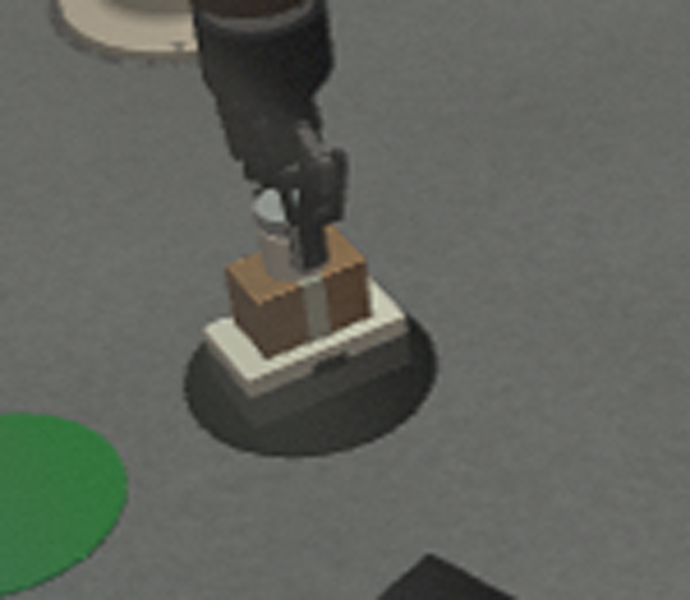

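The jar sits level on the carton (crop at 280,230), with light contact. I'll release it and go to the bottle.

Request:
drive_tool(
  plan=[
    [[-0.5, 0, 0, 0, 0], [-1, 0, 0, 0, 0], [-1, 0, 0, 0, 0], [-1, 0, 0, 0, 0], [-1, 0, 0, 0, 0], [-1, 0, 0, 0, 0], [-1, 0, 0, 0, 0], [-1, 0, 0, 0, 0], [-1, 0, 0, 10, 0], [-1, 0, 0, 30, 0], [-1, 0, 0, 30, 0], [-1, 0, 0, 30, 0]],
  ],
)

```text
clock: 16.52
position: [417.7, -261.5, 196.3]
ee_rot: [-0.601, 0.799, 0.0, -0.0]
contact_force: [1.2, 0.0, 0.5]
gripper_width: 85.8
grasp_force: 0.0
```

Request:
drive_tool(
  plan=[
    [[-1, 17.5, 19.5, 0, 6.8], [-1, 17.5, 19.5, 0, 6.8], [-1, 17.5, 19.5, 0, 6.8], [-1, 17.5, 19.5, 0, 6.8], [-1, 17.5, 19.5, 0, 6.8], [-1, 17.5, 19.5, 0, 6.8], [-1, 17.5, 19.5, 0, 6.8], [-1, 17.5, 19.5, 0, 6.8], [-1, 17.5, 19.5, 0, 6.8], [-1, 17.5, 19.5, 0, 6.8], [-1, 17.5, 19.5, 0, 6.8], [-1, 17.5, 19.5, 0, 6.8], [-1, 17.5, 19.5, 0, 6.8], [-1, 17.5, 19.5, 0, 6.8], [-1, 0, 0, 0, 0], [-1, 0, 0, 0, 0], [-1, 0, 0, 0, 0]],
  ],
)

```text
clock: 17.93
position: [662.6, 11.3, 194.8]
ee_rot: [0.995, -0.096, -0.001, 0.0]
contact_force: [-0.5, 0.9, -0.3]
gripper_width: 85.6
grasp_force: 0.0
```

Run:
```python
from h import *
im,W=cloud('top'); print(rect(im,W,(481,393),40,122,140)); print(rect(im,W,(481,393),40,80,96))
s=read_state();print(s['position'],s['ee_rot'],s['joints'])
```

```text
n182 rect(418.3,-261.4) 40x36 long@-45.8 mean[ 417.7 -260.8  132. ] medz132.0
n271 rect(417.8,-261.6) 74x46 long@74.0 mean[ 416.  -258.3   87.3] medz87.4
[662.48556835  10.89835674 195.15398382] [ 9.95372960e-01 -9.60858041e-02 -4.11745658e-04  1.38580677e-04] [ 2.60018252e-01  4.73294656e-01  5.70571653e-02 -2.99967580e-05
 -1.15542729e+00  1.11832163e+00]
```

Request:
drive_tool(
  plan=[
    [[-1, 0.9, 1.1, -40, 0], [-1, 0, 0, -40, 0], [-1, 0, 0, -40, 0], [-1, 0, 0, -35, 0], [-1, 0, 0, -16, 0], [-1, 0, 0, -8, 0], [-1, 0, 0, 0, 0], [1, 0, 0, 0, 0], [1, 0, 0, 0, 0], [1, 0, 0, 0, 0], [1, 0, 0, 0, 0], [1, 0, 0, 0, 0], [1, 0, 0, 0, 0], [1, 0, 0, 0, 0], [1, 0, 0, 0, 0], [1, 0, 0, 0, 0], [1, 0, 0, 0, 0], [1, 0, 0, 0, 0], [1, 0, 0, 10, 0], [1, 0, 0, 40, 0]],
  ],
)

```text
clock: 19.65
position: [658.4, 11.9, 59.9]
ee_rot: [0.995, -0.097, -0.008, 0.001]
contact_force: [-0.6, 0.7, -4.0]
gripper_width: 48.8
grasp_force: 62.6
```

Request:
drive_tool(
  plan=[
    [[1, 0, 0, 40, 0], [1, -14.8, 20, 0, 0], [1, -14.8, 20, 0, 0], [1, -14.8, 20, 0, 0], [1, -14.8, 20, 0, 0], [1, -14.8, 20, 0, 0], [1, -14.8, 20, 0, 0], [1, -14.8, 20, 0, 0], [1, -14.8, 20, 0, 0], [1, -14.8, 20, 0, 0], [1, -14.8, 20, 0, 0], [1, -14.8, 20, 0, 0], [1, -14.8, 20, 0, 0], [1, -0.5, 0.2, 0, -0.6], [1, 0, 0, 0, 0], [1, 0, 0, 0, 0], [1, 0, 0, -30, 0], [1, 0, 0, 0, 0], [1, 0, 0, 0, 0]],
  ],
)

```text
clock: 21.23
position: [485.3, 250.9, 75.1]
ee_rot: [0.995, -0.101, -0.002, 0.002]
contact_force: [0.0, 0.2, -1.5]
gripper_width: 48.5
grasp_force: 62.7
```

Run:
```python
from h import *
im,W=cloud('scene');cv2.imwrite('pics/bot.png',cv2.resize(im[70:220,220:400,::-1],(720,600),interpolation=2))
s=read_state();print(s['position'],s['ee_rot'])
```

```text
[486.24121802 251.83072107  76.28384237] [ 9.94878461e-01 -1.01075155e-01 -3.74260480e-04  7.21186176e-04]
```

View pics/bot.png

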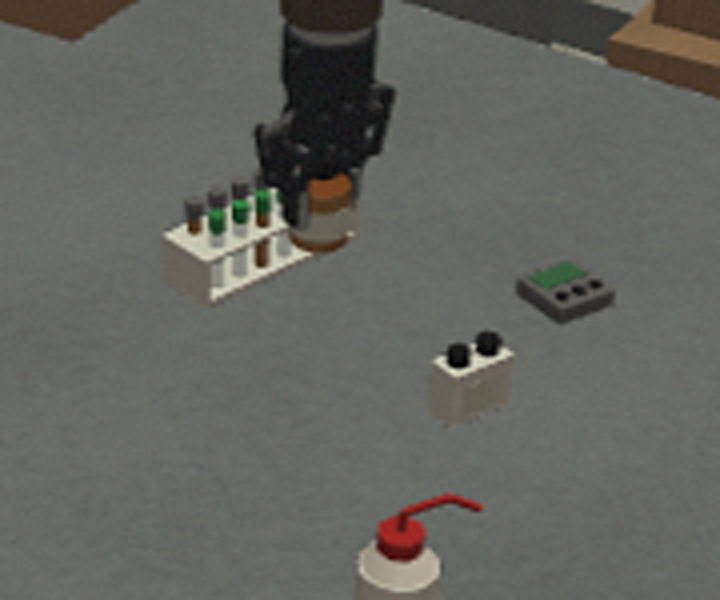

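The bottle is upright behind the rack's middle (crop at 325,215). I'll set it down.

Request:
drive_tool(
  plan=[
    [[1, 0, 0, -25, 0], [1, 0, 0, -20, 0], [1, 0, 0, -9, 0], [1, 0, 0, -4, 0], [1, 0, 0, -1.5, 0], [1, 0, 0, 0, 0], [1, 0, 0, 0, 0], [-0.5, 0, 0, 0, 0], [-1, 0, 0, 0, 0], [-1, 0, 0, 0, 0], [-1, 0, 0, 0, 0], [-1, 0, 0, 0, 0], [-1, 0, 0, 0, 0], [-1, 0, 0, 0, 0], [-1, 0, 0, 0, 0], [-1, 0, 0, 10, 0], [-1, 0, 0, 30, 0], [-1, 0, 0, 40, 0], [-1, 0, 0, 40, 0]],
  ],
)

```text
clock: 22.87
position: [485.4, 252.2, 138.2]
ee_rot: [0.995, -0.101, -0.001, 0.001]
contact_force: [2.3, 1.7, 0.7]
gripper_width: 85.5
grasp_force: 0.0
```

Request:
drive_tool(
  plan=[
    [[-1, 16, -5, 0, -7], [-1, 16, -5, 0, -7], [-1, 16, -5, 0, -7], [-1, 16, -5, 0, -7], [-1, 16, -5, 0, -7], [-1, 16, -5, 0, -7], [-1, 16, -5, 0, -7], [-1, 16, -5, 0, -7], [-1, 16, -5, 0, -7], [-1, 16, -5, 0, -7], [-1, 16, -5, 0, -7], [-1, 15.1, -9, 0, -7], [-1, 0, 0, 0, -7], [-1, 0, 0, 0, -6], [-1, 0, 0, 0, 0], [-1, 0, 0, 0, 0]],
  ],
)

```text
clock: 24.2
position: [677.0, 188.7, 137.3]
ee_rot: [-0.585, 0.811, -0.0, 0.0]
contact_force: [0.9, 0.3, -0.7]
gripper_width: 85.6
grasp_force: 0.0
```

Run:
```python
from h import *
im,W=cloud('top'); s=read_state();print(s['position'],s['ee_rot'])
cv2.imwrite('pics/t3.png',cv2.resize(im[140:290,60:260,::-1],(800,600),interpolation=2))
vv,uu=np.mgrid[:384,:512]
for lo,hi in((70,86),(50,90)):
    m=(np.hypot(W[...,0]-486,W[...,1]-253)<40)&(W[...,2]>lo)&(W[...,2]<hi)&((W[...,0]-412)*.98-(W[...,1]-268)*.2>42)
    p=W[m].astype(np.float32);print(len(p),p.mean(0) if len(p) else '',cv2.minAreaRect(p[:,:2]) if len(p) else '')
```

```text
[676.91623697 188.83010718 137.29054834] [-5.84999589e-01  8.11033578e-01 -2.23086360e-05  1.22950407e-04]Traceback (most recent call last):
  File "<stdin>", line 7, in <module>
cv2.error: OpenCV(4.12.0) /io/opencv/modules/imgproc/src/convhull.cpp:143: error: (-215:Assertion failed) total >= 0 && (depth == CV_32F || depth == CV_32S) in function 'convexHull'
```

View pics/t3.png

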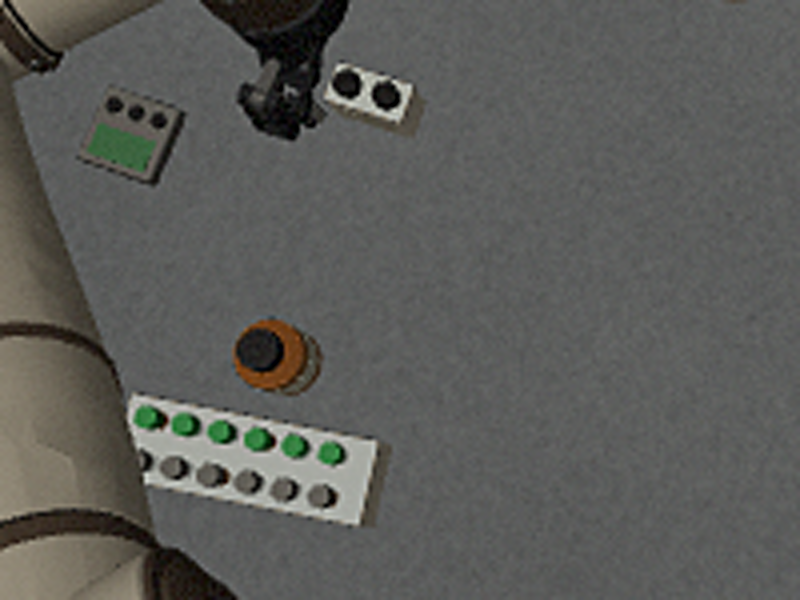

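The bottle stands behind the rack (crop at 268,355). I'll measure it exactly before moving on.

Run:
```python
from h import *
im,W=cloud('top')
for lo,hi in((72,90),(30,90)):
    m=(np.hypot(W[...,0]-486,W[...,1]-253)<40)&(W[...,2]>lo)&(W[...,2]<hi)&((W[...,0]-412)*.98-(W[...,1]-268)*.2>42)
    p=W[m];print(len(p),p.mean(0),cv2.minAreaRect(p[:,:2].astype(np.float32)))
f=np.load('top0.npz');im0,W0=f['im'],f['W']
vv,uu=np.mgrid[:384,:512]
for a,b in((44,54),(45,52)):
    m=(abs(uu-121)<38)&(abs(vv-255)<38)&(W0[...,2]>a)&(W0[...,2]<b)
    print(cv2.minAreaRect(W0[m][:,:2].astype(np.float32)))
```

```text
100 [485.36794429 251.68876515  79.43965616] ((485.74981689453125, 252.29110717773438), (28.091819763183594, 27.90700912475586), 62.861297607421875)
279 [483.17092003 246.83855229  62.74087688] ((485.0747985839844, 251.78512573242188), (48.56915283203125, 48.331321716308594), 63.45683670043945)
((412.3992919921875, 267.9216003417969), (181.3802490234375, 59.84946060180664), 78.44210052490234)
((412.3149108886719, 267.5090637207031), (180.53810119628906, 59.84946060180664), 78.44210052490234)
```

Request:
drive_tool(
  plan=[
    [[-1, 0, 0, -40, 0], [-1, 0, 0, -40, 0], [-1, 0, 0, -25, 0], [-1, 0, 0, -15, 0], [-1, 0, 0, -8, 0], [-1, 0, 0, 0, 0], [1, 0, 0, 0, 0], [1, 0, 0, 0, 0], [1, 0, 0, 0, 0], [1, 0, 0, 0, 0], [1, 0, 0, 0, 0], [1, 0, 0, 0, 0], [1, 0, 0, 0, 0], [1, 0, 0, 0, 0], [1, 0, 0, 0, 0], [1, 0, 0, 0, 0], [1, 0, 0, 0, 0], [1, 0, 0, 10, 0], [1, 0, 0, 40, 0], [1, 0, 0, 40, 0]],
  ],
)

```text
clock: 25.97
position: [674.8, 187.7, 96.6]
ee_rot: [-0.584, 0.812, 0.001, -0.004]
contact_force: [0.7, 0.8, 0.2]
gripper_width: 29.5
grasp_force: 59.4
```

Request:
drive_tool(
  plan=[
    [[1, -17.6, 13.7, 0, 0.7], [1, -17.6, 13.7, 0, 0.7], [1, -17.6, 13.7, 0, 0.7], [1, -17.6, 13.7, 0, 0.7], [1, -17.6, 13.7, 0, 0.7], [1, -17.6, 13.7, 0, 0.7], [1, -17.6, 13.7, 0, 0.7], [1, -17.6, 13.7, 0, 0.7], [1, -17.6, 13.7, 0, 0.7], [1, -17.9, 13.5, 0, 0.7], [1, 0, 0, 0, 0], [1, 0, 0, -30, 0], [1, 0, 0, -20, 0], [1, 0, 0, 0, 0], [1, 0, 0, 0, 0]],
  ],
)

```text
clock: 27.22
position: [500.5, 324.6, 48.0]
ee_rot: [-0.632, 0.775, -0.0, -0.002]
contact_force: [0.3, 0.2, -0.6]
gripper_width: 29.4
grasp_force: 59.6
```

Run:
```python
from h import *
im,W=cloud('scene');cv2.imwrite('pics/cart.png',cv2.resize(im[70:190,240:390,::-1],(750,600),interpolation=2))
s=read_state();print(s['position'],s['ee_rot'],s['gripper_width'])
```

```text
[501.37337351 325.50358383  49.29355908] [-6.32361375e-01  7.74673496e-01 -2.37080727e-04  9.92152709e-05] 29.436585572321633
```

View pics/cart.png

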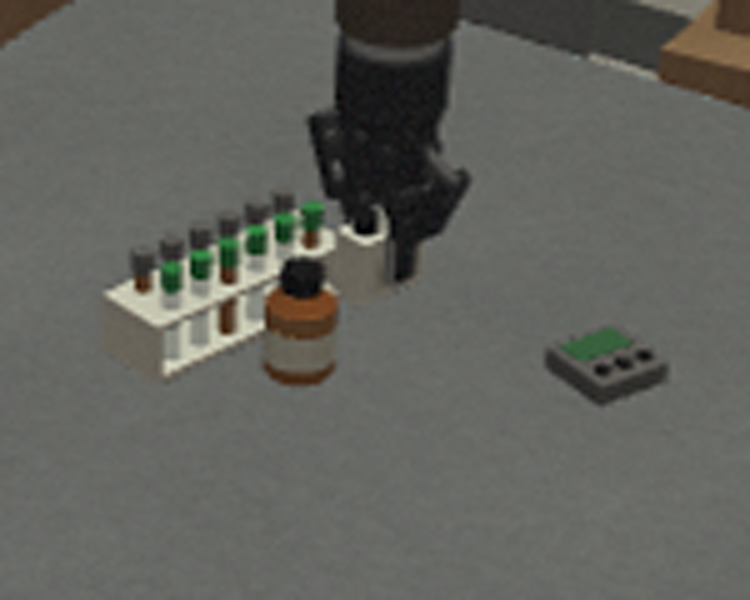

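The knuckles stick out wide of the fingers near (325,150) and (460,180), towards the rack's caps. I'll measure their clearance before lowering.

Run:
```python
from h import *
a=np.deg2rad(-11.6);c=np.array([500.7,325.6])
for n in('scene','top'):
    im,W=cloud(n)
    d=W[...,:2]-c; s=d@[np.cos(a),np.sin(a)]; t=d@[-np.sin(a),np.cos(a)]; z=W[...,2]
    dark=im.max(-1)<75
    for side in(1,-1):
        for lo in range(15,90,5):
            m=(s*side>lo)&(s*side<=lo+5)&(abs(t)<16)&(z>52)&(z<220)&dark
            if m.sum():print(n,side,lo,m.sum(),'zmin %.0f'%(z[m].min()-49.3),'zmax %.0f'%(z[m].max()-49.3), end=' | ')
    print()
f=np.load('top0.npz');W=f['W'];d=W[...,:2]-[412.4,267.7];s=d@[np.cos(a),np.sin(a)];t=d@[-np.sin(a),np.cos(a)];z=W[...,2]
for lo in range(-30,34,4):
    m=(s>lo)&(s<=lo+4)&(abs(t)<90)&(z>70)
    print(lo,m.sum(),z[m].max().round() if m.sum() else '',t[m].max().round() if m.sum() else '')
```

```text
scene 1 15 26 zmin 5 zmax 113 | scene 1 20 60 zmin 5 zmax 121 | scene 1 25 53 zmin 7 zmax 134 | scene 1 30 59 zmin 16 zmax 170 | scene 1 35 66 zmin 31 zmax 170 | scene 1 40 35 zmin 51 zmax 169 | scene 1 45 22 zmin 48 zmax 107 | scene 1 50 15 zmin 55 zmax 98 | scene 1 55 21 zmin 69 zmax 101 | scene 1 60 20 zmin 74 zmax 99 | scene 1 65 7 zmin 89 zmax 98 | scene -1 15 23 zmin 39 zmax 110 | scene -1 20 13 zmin 45 zmax 104 | scene -1 25 8 zmin 36 zmax 105 | scene -1 30 9 zmin 49 zmax 108 | scene -1 35 11 zmin 44 zmax 108 | scene -1 40 16 zmin 47 zmax 97 | scene -1 45 26 zmin 26 zmax 105 | scene -1 50 17 zmin 49 zmax 98 | scene -1 55 16 zmin 13 zmax 101 | scene -1 60 7 zmin 6 zmax 100 | scene -1 80 5 zmin 18 zmax 27 | scene -1 85 2 zmin 22 zmax 22 | 
top 1 15 8 zmin 3 zmax 78 | top 1 20 10 zmin 6 zmax 82 | top 1 25 11 zmin 8 zmax 63 | top 1 30 10 zmin 48 zmax 148 | top 1 35 19 zmin 51 zmax 117 | top 1 40 26 zmin 50 zmax 112 | top 1 45 26 zmin 55 zmax 110 | top 1 50 25 zmin 55 zmax 105 | top 1 55 23 zmin 72 zmax 107 | top 1 60 21 zmin 84 zmax 105 | top 1 65 3 zmin 95 zmax 99 | top -1 15 16 zmin 7 zmax 85 | top -1 20 17 zmin 13 zmax 93 | top -1 25 21 zmin 14 zmax 98 | top -1 30 27 zmin 47 zmax 171 | top -1 35 41 zmin 50 zmax 167 | top -1 40 25 zmin 51 zmax 110 | top -1 45 23 zmin 59 zmax 107 | top -1 50 26 zmin 29 zmax 107 | top -1 55 21 zmin 6 zmax 104 | top -1 60 21 zmin 10 zmax 102 | top -1 80 3 zmin 19 zmax 30 | top -1 85 3 zmin 13 zmax 25 | 
-30 0  
-26 5 81.0 66.0
-22 44 82.0 68.0
-18 55 83.0 71.0
-14 52 83.0 73.0
-10 25 80.0 69.0
-6 0  
-2 0  
2 0  
6 25 83.0 68.0
10 53 82.0 73.0
14 55 84.0 71.0
18 44 82.0 72.0
22 5 78.0 68.0
26 0  
30 0
```

Lowered as gripped, the knuckles would reach the caps. I'll set the cartridge down clear of the rack, regrip it 18 mm higher, and then place it.

Request:
drive_tool(
  plan=[
    [[1, 29.5, -6, 0, 0], [1, 29.5, -6, 0, 0], [1, 0, 0, 0, 0], [1, 0, 0, -20, 0], [1, 0, 0, -15, 0], [1, 0, 0, -4.5, 0], [1, 0, 0, 0, 0], [1, 0, 0, 0, 0], [-0.3, 0, 0, 0, 0], [-0.3, 0, 0, 0, 0], [-0.3, 0, 0, 0, 0], [-0.3, 0, 0, 0, 0], [-0.3, 0, 0, 10, 0], [-0.3, 0, 0, 8, 0], [-0.3, 0, 0, 0, 0], [-0.3, 0, 0, 0, 0]],
  ],
)

```text
clock: 28.7
position: [560.3, 314.1, 28.6]
ee_rot: [-0.632, 0.775, 0.0, 0.001]
contact_force: [-0.4, -1.0, -1.1]
gripper_width: 55.5
grasp_force: 0.0
```

Request:
drive_tool(
  plan=[
    [[1, 0, 0, 0, 0], [1, 0, 0, 0, 0], [1, 0, 0, 0, 0], [1, 0, 0, 0, 0], [1, 0, 0, 0, 0], [1, 0, 0, 0, 0], [1, 0, 0, 0, 0], [1, 0, 0, 0, 0], [1, 0, 0, 0, 0], [1, 0, 0, 10, 0], [1, 0, 0, 30, 0], [1, 0, 0, 0, 0], [1, -29.5, 6, 0, 0], [1, -29.5, 6, 0, 0], [1, 0, 0, 0, 0], [1, 0, 0, 0, 0], [1, 0, 0, 0, 0]],
  ],
)

```text
clock: 30.12
position: [501.1, 325.9, 67.8]
ee_rot: [-0.633, 0.774, -0.0, 0.001]
contact_force: [-0.1, 0.2, -1.2]
gripper_width: 29.0
grasp_force: 60.2
```

Run:
```python
from h import *
s=read_state();print(s['position'],s['ee_rot'],s['gripper_width'])
a=np.deg2rad(-11.6);c=np.array([500.7,325.6])
for n in('scene','top'):
    im,W=cloud(n)
    d=W[...,:2]-c; q=d@[np.cos(a),np.sin(a)]; t=d@[-np.sin(a),np.cos(a)]; z=W[...,2]
    m=(abs(q)<22)&(abs(t)<40)&(z>30)&(z<105)&(im.min(-1)>85)
    p=W[m];print(n,m.sum(),'q',q[m].min(),q[m].max(),'t',t[m].min(),t[m].max(),'z',z[m].min(),z[m].max())
    m=(q<-50)&(q>-66)&(abs(t)<16)&(z>90)&(z<220)
    print('elbow zmin',[ (l,(z[m&(q<-l)&(q>-l-3)].min()-s['position'][2]).round()) for l in range(50,66,3) if (m&(q<-l)&(q>-l-3)).any()])
    if n=='scene':cv2.imwrite('pics/cart2.png',cv2.resize(im[70:190,240:390,::-1],(750,600),interpolation=2))
```

```text
[501.09588261 325.94793683  67.75151441] [-6.32603999e-01  7.74475230e-01 -2.97297723e-05  5.45891794e-04] 29.01390682298522
scene 154 q -14.714202735184402 20.10799366185058 t -34.70647296362271 34.064829596253446 z 37.876070903129346 98.28159823308519
elbow zmin [(50, np.float64(47.0)), (53, np.float64(73.0)), (56, np.float64(79.0)), (59, np.float64(80.0)), (62, np.float64(80.0)), (65, np.float64(97.0))]
top 79 q -13.683551265328557 15.295134151375322 t -29.73245083189023 6.70454615887426 z 83.68018043737443 101.99778376424103
elbow zmin [(50, np.float64(66.0)), (53, np.float64(78.0)), (56, np.float64(77.0)), (59, np.float64(85.0)), (62, np.float64(94.0))]
```

View pics/cart2.png

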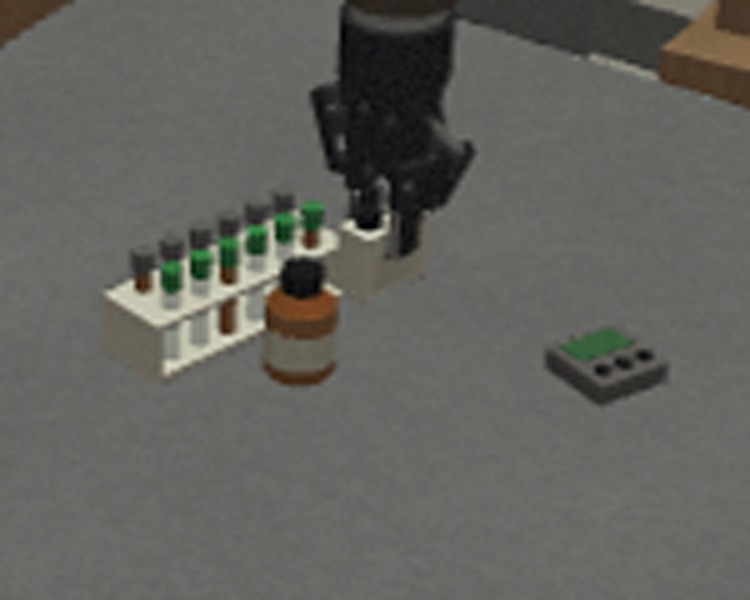

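The grip is now higher (crop at 385,225), and the knuckles clear the caps. I'll lower and release with a small opening.

Request:
drive_tool(
  plan=[
    [[1, 0, 0, -15, 0], [1, 0, 0, -12, 0], [1, 0, 0, -8, 0], [1, 0, 0, -4, 0], [1, 0, 0, -1, 0], [1, 0, 0, 0, 0], [1, 0, 0, 0, 0]],
  ],
)

```text
clock: 30.8
position: [501.2, 325.7, 27.4]
ee_rot: [-0.632, 0.775, 0.0, 0.0]
contact_force: [0.5, -0.2, -0.2]
gripper_width: 29.0
grasp_force: 60.2
```

Request:
drive_tool(
  plan=[
    [[0.15, 0, 0, 0, 0], [0.15, 0, 0, 0, 0], [0.15, 0, 0, 0, 0], [0.15, 0, 0, 0, 0], [0.15, 0, 0, 0, 0], [0.15, 0, 0, 0, 0]],
  ],
)

```text
clock: 31.3
position: [500.8, 325.7, 27.4]
ee_rot: [-0.632, 0.775, 0.0, 0.0]
contact_force: [-0.6, -0.2, 0.5]
gripper_width: 36.0
grasp_force: 0.0
```

Released without contact. Next I'll retreat straight up and away from the camera's view, then check.

Request:
drive_tool(
  plan=[
    [[0.15, 0, 0, 10, 0], [0.15, 0, 0, 20, 0], [0.15, 0, 0, 30, 0], [0.15, 0, 0, 40, 0], [0.15, 0, 0, 40, 0], [0.15, 0, 0, 40, 0], [0.15, 10, -30, 0, 0], [0.15, 10, -30, 0, 0], [0.15, 10, -30, 0, 0], [0.15, 10, -30, 0, 0], [0.15, 5, -30, 0, 0], [0.15, 0, -30, 0, 0], [0.15, 0, -30, 0, 0], [0.15, 0, -30, 0, 0], [0.15, 0, -30, 0, 0], [0.15, 0, -30, 0, 0], [0.15, 0, -30, 0, 0], [0.15, 0, 0, 0, 0], [0.15, 0, 0, 0, 0]],
  ],
)

```text
clock: 32.88
position: [545.6, -5.8, 208.1]
ee_rot: [-0.631, 0.776, -0.0, 0.0]
contact_force: [0.0, 0.7, 0.0]
gripper_width: 35.9
grasp_force: 0.0
```

Run:
```python
from h import *
im,W=cloud('top');z=W[...,2]
a=np.deg2rad(-11.56);d=W[...,:2]-[412.4,267.7];q=d@[np.cos(a),np.sin(a)];t=d@[-np.sin(a),np.cos(a)]
R=lambda m:[np.round(v,1) for v in cv2.minAreaRect(np.stack([q[m],t[m]],1).astype(np.float32))]
b=(q>40)&(q<115)
print('cart',R(b&(t>35)&(t<115)&(z>44)&(z<56)),'caps',R(b&(t>40)&(t<110)&(z>57)&(z<70)))
print('bottle',R(b&(abs(t)<35)&(z>72)&(z<90)),R(b&(abs(t)<32)&(z>35)))
for n,l,h in(('jar',122,140),('carton',80,96),('tip',34,52)): print(n,rect(im,W,(481,393),40,l,h))
for n,c,r,l,h in [('timer',(145,271),18,12,25),('wash',(380,195),30,60,140),('mouse',(534,266),22,10,40)]:print(n,rect(im,W,c,r,l,h))
cv2.imwrite('pics/end.png',cv2.resize(im[:,:,::-1],(800,600)))
```

```text
cart [array([ 65.9, 102.2]), array([12.6,  6.9]), np.float64(50.2)] caps [array([72.7, 96. ]), array([11.4,  3.9]), np.float64(11.6)]
bottle [array([0., 0.]), array([0., 0.]), np.float64(0.0)] [array([0., 0.]), array([0., 0.]), np.float64(0.0)]
jar n185 rect(418.1,-260.6) 39x38 long@68.6 mean[ 418.  -260.6  132. ] medz132.2
carton n274 rect(417.4,-261.5) 74x47 long@74.5 mean[ 415.8 -258.4   87.3] medz87.2
tip n385 rect(418.1,-261.6) 110x64 long@74.2 mean[ 414.7 -255.    42.2] medz42.1
timer n150 rect(664.6,372.4) 59x43 long@70.2 mean[673.1 377.9  18.1] medz18.0
wash n318 rect(792.0,-76.9) 71x54 long@12.5 mean[780.3 -77.   87.8] medz81.4
mouse n674 rect(657.5,-371.8) 106x61 long@3.2 mean[ 653.8 -368.9   26.8] medz29.4
```

View pics/end.png

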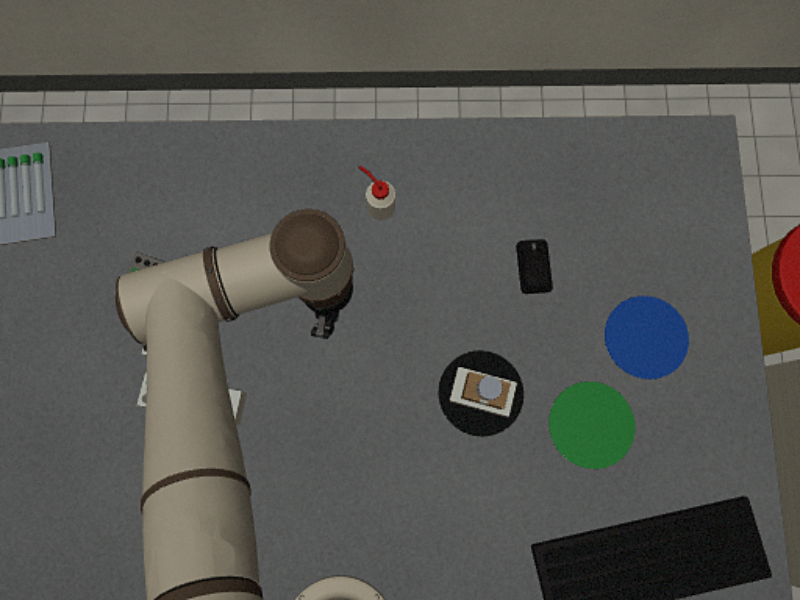

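The stack is centred on the mat (485,390), but the elbow hides the rack area. I'll move further right and look again.

Request:
drive_tool(
  plan=[
    [[0.15, 0, -30, 10, 0], [0.15, 0, -30, 10, 0], [0.15, 0, -30, 10, 0], [0.15, 0, -30, 10, 0], [0.15, 0, -30, 10, 0], [0.15, 0, -30, 0, 0], [0.15, 0, -30, 0, 0], [0.15, 0, -30, 0, 0], [0.15, 0, -30, 0, 0], [0.15, 0, -30, 0, 0], [0.15, 0, -30, 0, 0], [0.15, 0, -30, 0, 0], [0.15, 0, -30, 0, 0], [0.15, 0, -30, 0, 0], [0.15, 0, -30, 0, 0], [0.15, 0, 0, 0, 0]],
  ],
)

```text
clock: 34.27
position: [545.8, -457.8, 255.9]
ee_rot: [-0.631, 0.776, 0.0, -0.001]
contact_force: [0.5, 0.6, -0.3]
gripper_width: 36.6
grasp_force: 0.0
```

Run:
```python
from h import *
im,W=cloud('top');z=W[...,2]
a=np.deg2rad(-11.56);d=W[...,:2]-[412.4,267.7];q=d@[np.cos(a),np.sin(a)];t=d@[-np.sin(a),np.cos(a)]
R=lambda m:(m.sum(),[np.round(v,1) for v in cv2.minAreaRect(np.stack([q[m],t[m]],1).astype(np.float32))])
b=(q>40)&(q<115)
print('cart',R(b&(t>35)&(t<115)&(z>44)&(z<56)),'caps',R(b&(t>40)&(t<110)&(z>57)&(z<70)))
print('bottle',R(b&(abs(t)<35)&(z>72)&(z<90)),R(b&(abs(t)<32)&(z>35)))
for n,c,r,l,h in [('rack',(189,398),38,44,54),('timer',(145,271),18,12,25)]:print(n,rect(im,W,c,r,l,h))
cv2.imwrite('pics/end2.png',cv2.resize(im[:,:,::-1],(800,600)))
```

```text
cart (np.int64(138), [array([75.6, 74.4]), array([60.7, 29.7]), np.float64(89.6)]) caps (np.int64(81), [array([75.9, 74.2]), array([48.9, 19.1]), np.float64(89.9)])
bottle (np.int64(100), [array([74.7, -1.5]), array([27.9, 28. ]), np.float64(75.1)]) (np.int64(270), [array([73.9, -0.5]), array([47.6, 48.5]), np.float64(11.0)])
rack n1039 rect(447.7,267.7) 196x128 long@78.3 mean[424.8 268.8  48.2] medz48.0
timer n388 rect(656.3,374.0) 62x60 long@69.5 mean[655.6 372.6  18.1] medz17.9
```

View pics/end2.png

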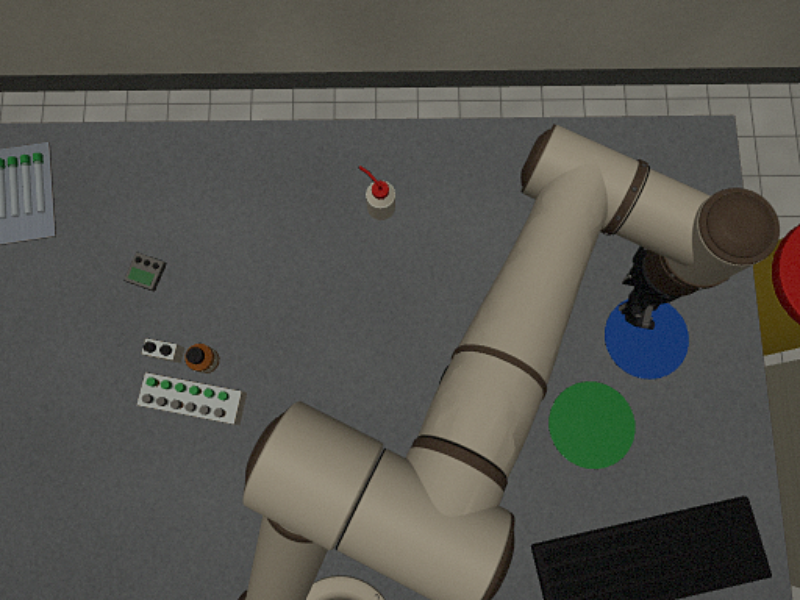

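In the final view the bottle (201,356) and cartridge (159,349) stand in one row behind the rack (189,398). Both gaps are about 20 mm, and the bystanders have not moved.

```bash
python3 -c "
from bench import *
print(job_done())"
```

```text
the job is handed in; nothing more can be done
None
```

I handed the job in at about 34 s: the tip box, carton and jar are stacked centred on the black mat, and the bottle and cartridge stand in one row behind the rack, about 20 mm clear of it and of each other.

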